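# Put the packed orders into the cooling chest and set its thermostat

### The arm

A 6-joint arm with a two-finger parallel gripper is mounted at the origin on a cart in front of the work surface, level with it; the furniture and walls round the work are solid. World frame = base frame: x ahead of the robot, y to its left, z up, the work surface at z = 0. Lengths are in m, angles in degrees, forces in N, time in s.
With the tool pointing down it reaches from about 0.35 to 0.875 m from the base axis. Payload 4.2 kg.
Tool frame: the origin (TCP) lies where the fingers leave the gripper's body, on its centre line; the fingertips stand 70 mm ahead of it and the grasp point (between the pads) lies 51 mm ahead of it; z points along the fingers, y is the direction in which the jaws open and shut (so a half turn about z gives the same grasp; the last joint's range is limited). The gripper opens to 87 mm and grips with 3 to 60 N. Pads are 19 mm wide; open, the fingers measure 117 mm over their backs; the gripper's body (75 mm by 190 mm) begins 51 mm behind the grasp point.
Start: joints at [-52.907, 22.042, 0.453, 0, -68.411, -14.817], TCP at [0.237, -0.578, 0.292] pointing down, gripper open.
Joint ranges: [-179.83, 179.83], [-69.29, 118.12], [-61.27, 80.66], [-181.25, 117.63], [-171.15, -9.14], [-177.46, 177.46]. Speed limits (degrees/s): [159.86, 159.86, 180, 180, 180, 180].

### API

Orientations are given as a 3x3 rotation matrix whose columns are the frame's x, y, z axes.
In Python, from station import sense, capture, camera_model, finish_job gives the robot as it stands.
- The arm moves only by the shell command python3 -m inch 'ROWS'. ROWS is JSON, a list of rows, each an object with "hand": the closure, from 0 (fully open) to 1 (shut); "slide": the shift along the world's x, y, z in cm, a list of three; "yaw": the turn about the world's z in rad. A call has 1 to 10 rows; each row is the pose to reach, as a shift and turn from the pose commanded when the call began; what a row does not reach only later rows make up. A row lasts 1/8 s, in which the tool goes at most 62.5 mm and 10.7 degrees, less where a joint would pass 70% of its speed; a pose out of reach is approached as far as the arm can. A call with a gripper value outside its range is refused whole. The fingers move at their own pace and stop on an object; the grip force is fixed at half the most. Time passes only in rows, so rows that repeat a pose let the fingers close. It gives the time, the measured TCP pose, the force and the opening at its end, in the units of the state.
- sense(): the state, without advancing time (a new reading comes with each control period).
- capture(name): name is "scene" or "top" or "wrist"; returns the picture (480x640x3 uint8, blue, green, red); there is no depth.
- camera_model(name): a dict with "mtx" (3x3 intrinsics, pixels), "k1" (the pictures are not rectified: a ray, as slopes to the right and down, at radius r is drawn at 1 + k1 r^2 times it, then the intrinsics apply), "xyz" and "orientation" of the camera in the world; the wrist camera has in their place "tool_from_camera" (4x4, takes a point from camera to tool coordinates, whose origin is the TCP and whose axes are the flange's). Camera axes: x right, y up, looking along -z (the intrinsics and any distortion apply to the point x, -y, -z); pixel columns grow to the right and rows downward; lengths in m; the calibration is good to about 2 mm. A picture is of the moment at which its call begins: read the wrist's pose just before it. camera_model takes no time and is no camera call.
- finish_job(): hands the job in, once; it reports no verdict.
The state is a dict: "time_s": time; "joints": joint angles; "joint_velocities": joint speeds; "effort": joint torques, N m; "tcp_pos": TCP position; "ee_rot": TCP orientation; "wrist_force": force on the tool from outside, world axes, zero at the start; "moment": the same for the moment, N m; "gripper_width": opening from 0.0 (shut) to 1.0 (fully open).
Only numpy, scipy, OpenCV 4.12 (cv2) and the standard library are available. Lean on these libraries where they do the work, as an engineer would, in place of code of your own. Each camera call takes 0.05 s, during which the arm holds its last target. There are 200 camera calls.

### The job

Put the packed gift boxes that stand to the left of the shop scale into the cooling chest: take the ribbon spool off the chest's lid and lay it flat on the counter, then lift the lid right back until it rests on its stop, stand every box upright on the chest's floor, and close the lid again. The chest is to run at 16 degrees, so turn its thermostat to that mark too (the long mark, at the back of the dial), and leave the bell, the stapler and the tape dispenser where they are.

Things in the scene. Friction and masses are not known exactly. Their poses are not given: they have to be found in the camera images.
- chest: Cooling chest, a fixed white box on the counter right of the scale: 190 mm deep (x, away from the staff side), 335 mm wide (y, to the left), z up; origin at the centre of its underside. Right of a closed control end (75 mm wide, flat top 100 mm above the counter, the thermostat on it) lies the cavity, open upward under the lid.
- chest_floor (a point): Centre of the chest's inner floor, 14 mm above the counter; axes as the chest's. The cavity is 160 mm deep (x), 245 mm wide (y) and 70 mm from floor to rim; its walls are 15 mm thick at front, back and right.
- lid_hinge (a point): Middle of the lid's hinge line, along the chest's back edge, 71 mm above the chest floor; the line runs along the chest's y. Two rubber-faced stop posts stand about 35 mm behind it and reach 43 mm above it. A glass shelf over the chocolate trays begins 60 to 100 mm behind the hinge, 263 mm above the counter.
- chest_lid (a joint): Lid angle, rad: 0 shut, growing as the front edge rises, 1.78 on its stop, where it leans back past upright and stays. A steel plate 190 mm from hinge to front edge, 269 mm wide, 18 mm thick, 0.5 kg. The hinge is damped: let go, the lid sinks slowly shut from below about 1.5, or back onto its stop from beyond.
- lid_handle (a point): Grasp point of the lid's handle, a black tongue 24 mm wide (along the chest's y), 12 mm thick, standing 52 mm out from the middle of the lid's front edge: level when shut, pointing up when open. The point is in its middle, 34 mm out from the edge, 224 mm from the hinge line, 9 mm above it when shut. x points along the lid to the hinge, y along the hinge.
- thermostat (a joint): Knob angle, rad: 0 at the off dot (pointer toward the front left), growing clockwise seen from above, up to 4.71. It stays where it is left (friction about 0.03 N m). Marks every 0.785 rad: off, 8, 12, 16, 20, 24, 28 degrees; the 16 mark is at 2.356.
- knob_grip (a point): Grasp point of the thermostat knob, on its upright axis, 26 mm above the control end's top: a black bar grip 40 mm long, 13 mm wide, its top 36 mm above that end, on a flat round skirt 43 mm across and 6 mm high. x points along the bar toward its pointer end (white line), y across the bar, z up.
- dial_mark_16 (a point): The long black 16-degree mark on the dial plate, at the back of the dial: 30 mm from the knob's axis along the chest's x. The knob is set when its pointer points at this mark.
- small_box_a_center (a point): A small brown card gift box (one of up to three alike): 55 x 62 mm, 50 mm high, closed, 0.11 kg, grasped across its 55 mm width (its x). The point is its centre, 25 mm above its underside; x across the 55 mm, y along the 62 mm, z up when it stands upright. Absent (None) in some starts; it starts standing on the counter.
- small_box_b_center (a point): A small brown card gift box (one of up to three alike): 55 x 62 mm, 50 mm high, closed, 0.11 kg, grasped across its 55 mm width (its x). The point is its centre, 25 mm above its underside; x across the 55 mm, y along the 62 mm, z up when it stands upright. Absent (None) in some starts; it starts standing on the counter.
- small_box_c_center (a point): A small brown card gift box (one of up to three alike): 55 x 62 mm, 50 mm high, closed, 0.11 kg, grasped across its 55 mm width (its x). The point is its centre, 25 mm above its underside; x across the 55 mm, y along the 62 mm, z up when it stands upright. Absent (None) in some starts; it starts standing on the counter.
- bow_box_center (a point): A brown card gift box with a pale ribbon and bow: 60 x 84 mm, 50 mm high without the soft bow (63 mm with it), 0.16 kg, grasped across its 60 mm width (its x). The point is 25 mm above its underside, midway in plan; x across the 60 mm, y along the 84 mm, z up when upright. Absent (None) in some starts; it starts standing on the counter.
- spool_center (a point): A spool of green ribbon, lying flat on the shut lid: two round flanges 62 mm across, 30 mm high in all, 0.06 kg, grasped across its flanges. The point is its centre, 15 mm above its underside; z is its axis. There is free counter for it among the boxes, left of the scale (the scale is about 70 mm high).
- call_bell: Call bell on the counter's left side, 80 mm across, 54 mm high, loose: leave it alone. Origin at the centre of its underside.
- stapler: Stapler at the back of the counter behind the scale, 125 mm long (its y), 36 mm wide, 47 mm high, loose: leave it alone. Origin at the centre of its underside.
- tape_dispenser: Black tape dispenser right of the chest, 150 mm long (its x), 58 mm wide, 72 mm high, loose: leave it alone. Origin at the centre of its underside.
There are look-alikes about, which are no part of the job. What is shaped like the part that bears bow_box_center but turquoise is not meant.

How it is judged:
By the outcome, as a careful person would: the job done as asked, in the order asked, and still so for the second after the job is handed in, with the robot touching nothing.
Of small_box_a, small_box_b, small_box_c, bow_box only 2 to 3 are there at a start; the rules pass over those that are not, and their reading is None.
At some moment in a run one of small_box_a, small_box_b, small_box_c, bow_box, spool may be knocked a few centimetres aside while the robot is not near it.
Once in a run the grip may slacken for a moment while it holds something.
It also fails if it takes over 210 s, if anything falls off the work surface, if the arm or the gripper's body presses on something with over 40 N, if the wrist force passes 120 N, or if a joint passes its speed limit or range.

## Working session

There is one attempt and no reset: what is moved stays moved. The work goes in short steps, Python scripts to look and compute and a shell command to move; the robot and the scene stay as the last step left them, time stands still between calls to the robot, and variables do not carry over. Pictures are saved under pics/ and viewed, about 12 in all and at most 16, crops included, and the job is handed in when it is done.

```bash
ls; mkdir -p pics
cat > h.py <<'E'
import numpy as np, cv2
from station import sense, capture, camera_model
def cam(name, st=None):
    m=camera_model(name); K=np.array(m["mtx"]); k1=m["k1"]
    if name=="wrist":
        st=st or sense(); T=np.array(m["tool_from_camera"]); R=np.array(st["ee_rot"]); 
        return K,k1,R@T[:3,:3],R@T[:3,3]+np.array(st["tcp_pos"])
    return K,k1,np.array(m["orientation"]),np.array(m["xyz"])
def ray(c,uv):
    K,k1,R,o=c
    d=np.linalg.solve(K,np.array([uv[0],uv[1],1.0])); x=d[:2].copy()
    u=x.copy()
    for _ in range(20): u=x/(1+k1*(u@u))
    v=R@np.array([u[0],-u[1],-1.0]); return o,v/np.linalg.norm(v)
def onz(c,uv,z):
    o,v=ray(c,uv); return o+v*(z-o[2])/v[2]
def proj(c,p):
    K,k1,R,o=c
    q=R.T@(np.array(p)-o); a=np.array([q[0],-q[1]])/-q[2]; a=a*(1+k1*(a@a))
    return (K@np.array([a[0],a[1],1]))[:2]
def tri(c1,u1,c2,u2):
    o1,v1=ray(c1,u1);o2,v2=ray(c2,u2)
    t=np.linalg.lstsq(np.stack([v1,-v2],1),o2-o1,rcond=None)[0]
    a=o1+t[0]*v1;b=o2+t[1]*v2
    return (a+b)/2,np.linalg.norm(a-b)
E
python3 - <<'E'
from h import *
for n in("scene","top","wrist"):
    c=cam(n); print(n,c[0].tolist(),c[1],c[2].round(3).tolist(),c[3].round(3))
    cv2.imwrite(f"pics/{n}0.png",capture(n))
print(sense())
E
```

```text
pics
scene [[568.344199944077, 0.0, 319.52354819773194], [0.0, 568.344199944077, 233.60773520985893], [0.0, 0.0, 1.0]] -0.1719116618076562 [[-0.752, 0.307, -0.583], [-0.659, -0.356, 0.662], [-0.005, 0.882, 0.47]] [-0.433  0.986  0.851]
top [[515.7022086373187, 0.0, 321.95671373594365], [0.0, 515.7022086373187, 242.53699675328798], [0.0, 0.0, 1.0]] -0.060280674262879363 [[0.018, 0.999, -0.05], [-1.0, 0.018, -0.001], [-0.0, 0.05, 0.999]] [ 0.448 -0.089  1.571]
wrist [[330.46892919175804, 0.0, 315.49980970615906], [0.0, 330.46892919175804, 237.5693876269601], [0.0, 0.0, 1.0]] 0.020925511815130443 [[-0.379, -0.886, -0.268], [0.925, -0.362, -0.111], [0.002, -0.291, 0.957]] [ 0.163 -0.608  0.384]
{'time_s': 0.15, 'joints': array([-5.29083740e+01,  2.20792348e+01,  3.98393598e-01, -2.03820314e-02,
       -6.84097319e+01, -1.48163188e+01]), 'joint_velocities': array([ 0.07542596, -0.06684025,  0.12933257,  0.02543837, -0.02056189,
       -0.05071687]), 'effort': array([ 8.49909047e-04, -3.91052091e+01,  1.87587100e+01,  4.22244787e+00,
        1.23749938e-02, -1.45734571e-04]), 'tcp_pos': array([ 0.23680401, -0.57804442,  0.29143037]), 'ee_rot': array([[-9.25422846e-01, -3.78935456e-01, -6.89503381e-04],
       [-3.78936074e-01,  9.25421698e-01,  1.46042956e-03],
       [ 8.46728490e-05,  1.61279258e-03, -9.99998696e-01]]), 'wrist_force': array([ 0.23162323, -1.2250993 ,  0.98257227]), 'moment': array([ 0.02063823, -0.04108731,  0.01066528]), 'gripper_width': 0.9990439091005159}
```

View pics/top0.png

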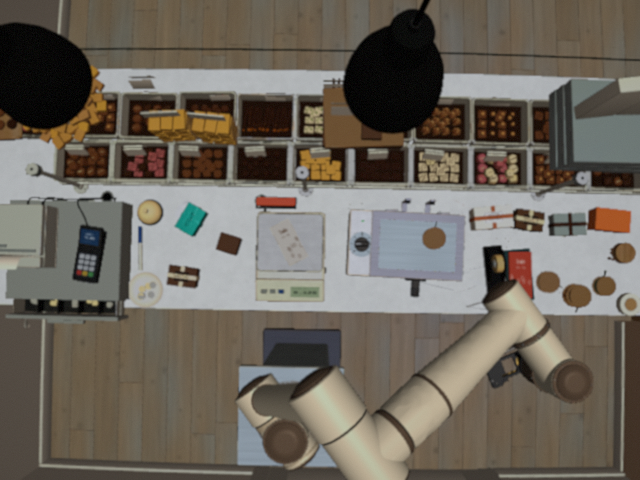

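View pics/scene0.png

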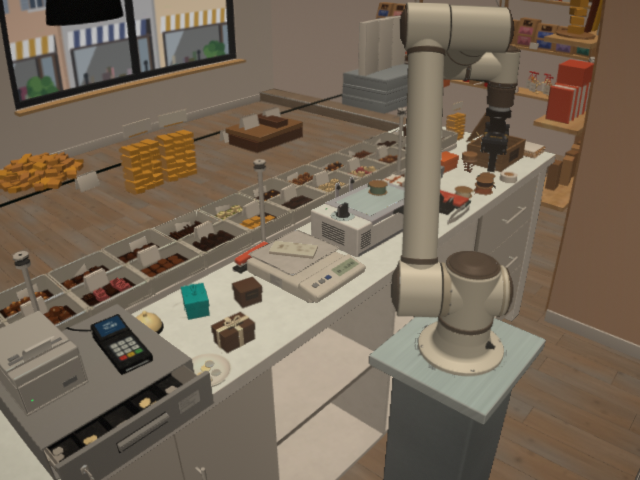

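The top view shows the bow box at (183,276), a small brown box at (229,244), the scale at (290,256), the chest at (406,244) with the knob at (361,243), the spool at (434,238) and the handle at (415,288).

These could be mistaken for the targets:
- Turquoise box at (192,219).
- Brown ribboned box at (528,219), right of the chest.
- Brown jars at (548,282) and (577,295), and a lid-like disc at (624,252), which could pass for the spool.

By the description I choose the small box at (229,244), the bow box at (183,276) and the spool on the lid at (434,238). I'll check that choice in a close crop.

Run:
```python
from h import *
t=cv2.imread("pics/top0.png");s=cv2.imread("pics/scene0.png")
f=lambda im,x,y:cv2.resize(im[y:y+100,x:x+133],(399,300),interpolation=cv2.INTER_CUBIC)
cv2.imwrite("pics/crop1.png",np.vstack([np.hstack([f(t,130,200),f(t,338,200)]),np.hstack([f(s,160,268),f(s,300,165)])]))
c=cam("top")
for n,u,z in [("bow",(183,276),.05),("small",(229,244),.05),("spool",(434,238),.13),("knob",(361,243),.13),("handle",(415,288),.094),("chest FL",(347,277),.1),("chest BL",(349,210),.1),("BR",(464,212),.1),("FR",(464,280),.1),("scale L",(257,290),.05),("free",(228,285),.0),("edge",(228,312),0)]:
    print(n,onz(c,u,z).round(3))
```

```text
bow [0.418 0.322 0.05 ]
small [0.515 0.188 0.05 ]
spool [ 0.539 -0.402  0.13 ]
knob [ 0.521 -0.197  0.13 ]
handle [ 0.397 -0.356  0.094]
chest FL [ 0.425 -0.16   0.1  ]
chest BL [ 0.617 -0.163  0.1  ]
BR [ 0.617 -0.494  0.1  ]
FR [ 0.422 -0.495  0.1  ]
scale L [0.381 0.101 0.05 ]
free [0.392 0.196 0.   ]
edge [0.31  0.194 0.   ]
```

View pics/crop1.png

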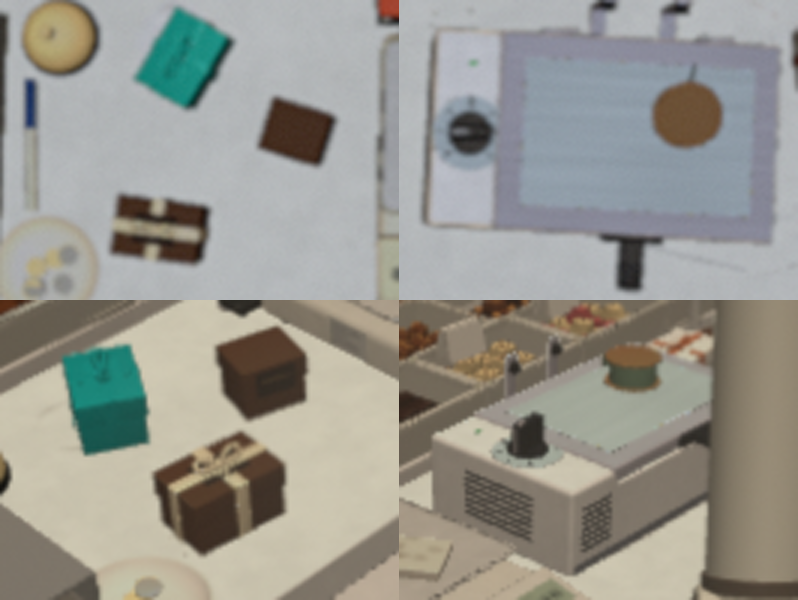

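The crop confirms the choice: one small brown box, one bow box in brown card, and a spool with a green core on the lid. The knob's white line points left, roughly at the 8 mark. Next I move above the spool.

```bash
python3 -m inch '[{"hand":0,"slide":[5,3,0],"yaw":0.18},{"hand":0,"slide":[10,6,0],"yaw":0.36},{"hand":0,"slide":[15,9,0],"yaw":0.54},{"hand":0,"slide":[20,12,0],"yaw":0.72},{"hand":0,"slide":[25,15,0],"yaw":0.9},{"hand":0,"slide":[30.2,17.6,0],"yaw":1.08},{"hand":0,"slide":[30.2,17.6,0],"yaw":1.18},{"hand":0,"slide":[30.2,17.6,0],"yaw":1.18}]'
python3 - <<'E'
from h import *
st=sense();w=cam("wrist",st);cv2.imwrite("pics/w1.png",capture("wrist"))
cv2.imwrite("pics/t1.png",capture("top"))
print(st["tcp_pos"],st["ee_rot"].round(3).tolist(),st["joints"].round(0))
# coarse heights top+scene
print(tri(cam("top"),(434,238),cam("scene"),(377.7,183)),tri(cam("top"),(229,243.7),cam("scene"),(247.3,285.3)))
print(proj(w,[.539,-.402,.13]))
E
```

```text
time_s: 1.15
tcp_pos: [0.5394, -0.4017, 0.2914]
ee_rot: [[-0.002, -1.0, -0.001], [-1.0, 0.002, 0.001], [-0.001, 0.001, -1.0]]
wrist_force: [0.5, -0.3, -0.6]
gripper_width: 1.003
[ 0.53937984 -0.40168231  0.29139328] [[-0.002, -1.0, -0.001], [-1.0, 0.002, 0.001], [-0.001, 0.001, -1.0]] [-23.  27.   8.  -0. -71.  23.]
(array([ 0.53834103, -0.39983076,  0.13762385]), np.float64(0.0001229566070047304)) (array([0.51687147, 0.18916148, 0.04752147]), np.float64(0.0028893390012825547))
[316.39726403 240.47054063]
```

View pics/w1.png

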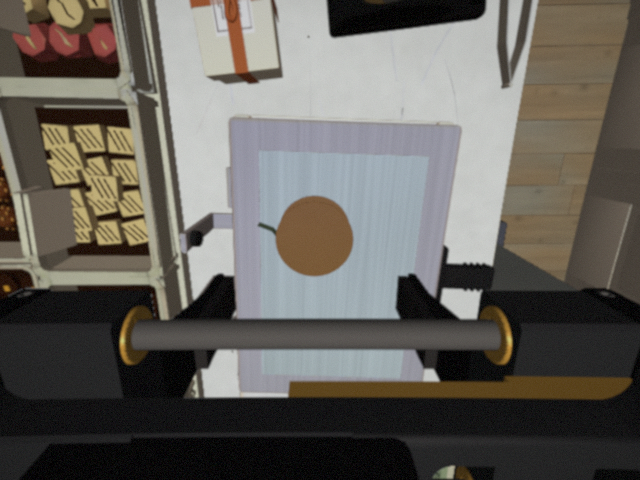

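The wrist view shows the spool's top flange at (314,236), the lid edges at x≈232 (back) and 460 (front), and the handle at (468,275). I triangulate these against the top view.

Run:
```python
from h import *
st=sense();w=cam("wrist",st);T=cam("top")
def cen(im,box,lo,hi):
    x0,y0,x1,y1=box;h=cv2.cvtColor(im[y0:y1,x0:x1],cv2.COLOR_BGR2HSV)
    m=cv2.inRange(h,lo,hi);n,l,s,c=cv2.connectedComponentsWithStats(m);i=1+s[1:,4].argmax()
    return c[i]+[x0,y0],s[i]
wi=cv2.imread("pics/w1.png");ti=cv2.imread("pics/top0.png")
a,sa=cen(wi,(250,170,380,290),(5,90,60),(25,255,255));b,sb=cen(ti,(410,220,455,260),(5,90,60),(25,255,255))
print(a,sa,b,sb);print("spool top",tri(w,a,T,b))
h1,s1=cen(wi,(442,240,500,310),(0,0,0),(180,255,70));h2,s2=cen(ti,(400,275,430,300),(0,0,0),(180,255,70))
print(h1,s1,h2,s2);print("handle",tri(w,h1,T,h2))
print("wrist handle on .094",onz(w,h1,.094),onz(w,(492,275),.094))
for n,u in [("BR",(231,118)),("FR",(460,125))]: print(n,onz(w,u,.1))
print("knob",onz(T,(356.5,243.5),.136))
print("shelf?",)
```

```text
[313.94890039 236.06877965] [  25   27   77   78 4638] [433.71511628 237.90988372] [ 13   8  22  20 344]
spool top (array([ 0.53996672, -0.4031054 ,  0.11884654]), np.float64(0.0005155514321310623))
[474.78545455 279.27636364] [   0    3   58   67 1925] [414.49152542 286.38135593] [  7   4  13  17 118]
handle (array([ 0.39807038, -0.35510318,  0.10613706]), np.float64(0.009130582728952667))
wrist handle on .094 [ 0.3878681  -0.35215767  0.094     ] [ 0.37235182 -0.35652189  0.094     ]
BR [ 0.60668611 -0.49713564  0.1       ]
FR [ 0.42149105 -0.49081863  0.1       ]
knob [ 0.51902458 -0.18360976  0.136     ]
shelf?
```

Spool centre is about (0.540, −0.403). Its flange width of 77 px implies a top near z ≈ 0.131, which matches the expected 0.133. The two-view baseline is short (0.119 and 0.138), so I'll check the height by touch. The fingertips must stay above the lid (0.103), so the TCP goes to 0.177.

```bash
python3 -m inch '[{"hand":0,"slide":[0,-0.1,-3]},{"hand":0,"slide":[0,-0.1,-6]},{"hand":0,"slide":[0,-0.1,-9]},{"hand":0,"slide":[0,-0.1,-10.6]},{"hand":0,"slide":[0,-0.1,-11.4]},{"hand":0,"slide":[0,-0.1,-11.4]}]' && python3 -m inch '[{"hand":1,"slide":[0,0,0]},{"hand":1,"slide":[0,0,0]},{"hand":1,"slide":[0,0,0]},{"hand":1,"slide":[0,0,0]},{"hand":1,"slide":[0,0,0]},{"hand":1,"slide":[0,0,0]},{"hand":1,"slide":[0,0,0]},{"hand":1,"slide":[0,0,0]}]'
```

```text
invalid input
```

```bash
python3 -m inch '[{"hand":0,"slide":[0,-0.1,-3],"yaw":0},{"hand":0,"slide":[0,-0.1,-6],"yaw":0},{"hand":0,"slide":[0,-0.1,-9],"yaw":0},{"hand":0,"slide":[0,-0.1,-10.6],"yaw":0},{"hand":0,"slide":[0,-0.1,-11.4],"yaw":0},{"hand":0,"slide":[0,-0.1,-11.4],"yaw":0}]' && python3 -m inch '[{"hand":1,"slide":[0,0,0],"yaw":0},{"hand":1,"slide":[0,0,0],"yaw":0},{"hand":1,"slide":[0,0,0],"yaw":0},{"hand":1,"slide":[0,0,0],"yaw":0},{"hand":1,"slide":[0,0,0],"yaw":0},{"hand":1,"slide":[0,0,0],"yaw":0}]'
```

```text
time_s: 2.0
tcp_pos: [0.5389, -0.4037, 0.1785]
ee_rot: [[-0.002, -1.0, 0.0], [-1.0, 0.002, -0.0], [0.0, -0.0, -1.0]]
wrist_force: [-0.2, 0.1, -0.3]
gripper_width: 1.002
time_s: 2.75
tcp_pos: [0.5392, -0.4034, 0.1787]
ee_rot: [[-0.002, -1.0, 0.001], [-1.0, 0.002, -0.0], [0.0, -0.001, -1.0]]
wrist_force: [-0.2, 0.9, 2.8]
gripper_width: 0.679
```

```bash
python3 -m inch '[{"hand":1,"slide":[0,0,2],"yaw":0},{"hand":1,"slide":[0,0,5],"yaw":0},{"hand":1,"slide":[0,0,8],"yaw":0},{"hand":1,"slide":[-2,5,9],"yaw":0},{"hand":1,"slide":[-4,10,9],"yaw":0},{"hand":1,"slide":[-6,15,9],"yaw":0},{"hand":1,"slide":[-8,20,9],"yaw":0},{"hand":1,"slide":[-10,25,9],"yaw":0},{"hand":1,"slide":[-12,30,9],"yaw":0}]' && python3 -m inch '[{"hand":1,"slide":[-1,5,0],"yaw":0},{"hand":1,"slide":[-2,10,0],"yaw":0},{"hand":1,"slide":[-3,15,0],"yaw":0},{"hand":1,"slide":[-3,20,0],"yaw":0},{"hand":1,"slide":[-3,25,0],"yaw":0},{"hand":1,"slide":[-3,29.5,0],"yaw":0},{"hand":1,"slide":[-3,29.5,0],"yaw":0},{"hand":1,"slide":[-3,29.5,0],"yaw":0}]'
python3 - <<'E'
from h import *
st=sense();w=cam("wrist",st);cv2.imwrite("pics/w2.png",capture("wrist"))
cv2.imwrite("pics/t2.png",capture("top"));print(st["joints"].round(0))
E
```

```text
time_s: 3.88
tcp_pos: [0.4178, -0.102, 0.2679]
ee_rot: [[-0.003, -1.0, -0.0], [-1.0, 0.003, 0.0], [-0.0, 0.0, -1.0]]
wrist_force: [-0.1, 1.0, 0.3]
gripper_width: 0.678
time_s: 4.88
tcp_pos: [0.3884, 0.1912, 0.2677]
ee_rot: [[-0.002, -1.0, -0.001], [-1.0, 0.002, -0.001], [0.001, 0.001, -1.0]]
wrist_force: [-0.3, -0.8, -0.8]
gripper_width: 0.677
[ 48.   4. -27.  -0. -59. -48.]
```

View pics/w2.png

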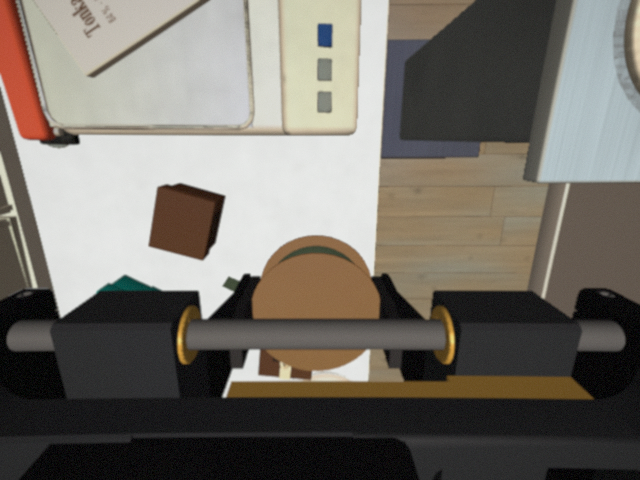

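The spool is held level, with its flange centred at (316,300). The small box stays clear at (187,220), so I lower the spool here.

```bash
python3 -m inch '[{"hand":1,"slide":[0,0,-4],"yaw":0},{"hand":1,"slide":[0,0,-8],"yaw":0},{"hand":1,"slide":[0,0,-12],"yaw":0},{"hand":1,"slide":[0,0,-15],"yaw":0},{"hand":1,"slide":[0,0,-17.5],"yaw":0},{"hand":1,"slide":[0,0,-18.6],"yaw":0},{"hand":1,"slide":[0,0,-18.9],"yaw":0},{"hand":1,"slide":[0,0,-19.1],"yaw":0},{"hand":1,"slide":[0,0,-19.1],"yaw":0}]'
```

```text
time_s: 6.1
tcp_pos: [0.3893, 0.1919, 0.0779]
ee_rot: [[-0.002, -1.0, 0.001], [-1.0, 0.002, 0.001], [-0.001, -0.001, -1.0]]
wrist_force: [0.3, 0.6, -0.4]
gripper_width: 0.68
```

```bash
python3 -m inch '[{"hand":1,"slide":[0,0,-0.2],"yaw":0},{"hand":1,"slide":[0,0,-0.3],"yaw":0},{"hand":1,"slide":[0,0,-0.3],"yaw":0}]' && python3 -m inch '[{"hand":0.1,"slide":[0,0,0],"yaw":0},{"hand":0.1,"slide":[0,0,0],"yaw":0},{"hand":0.1,"slide":[0,0,0],"yaw":0},{"hand":0.1,"slide":[0,0,3],"yaw":0},{"hand":0.1,"slide":[0,0,7],"yaw":0},{"hand":0,"slide":[0,0,12],"yaw":0},{"hand":0,"slide":[0,-5,17],"yaw":0},{"hand":0,"slide":[0,-10,22],"yaw":0},{"hand":0,"slide":[0,-15,22],"yaw":0}]'
python3 - <<'E'
from h import *
cv2.imwrite("pics/t3.png",capture("top"));s=capture("scene")
t=cv2.imread("pics/t3.png")
f=lambda im,x,y:cv2.resize(im[y:y+120,x:x+160],(400,300),interpolation=cv2.INTER_CUBIC)
cv2.imwrite("pics/crop3.png",np.hstack([f(t,120,195),f(s,160,268)]))
E
```

```text
time_s: 6.48
tcp_pos: [0.3892, 0.1921, 0.0755]
ee_rot: [[-0.001, -1.0, 0.001], [-1.0, 0.001, 0.001], [-0.001, -0.001, -1.0]]
wrist_force: [-2.5, -0.4, 10.8]
gripper_width: 0.676
time_s: 7.6
tcp_pos: [0.3899, 0.0414, 0.2973]
ee_rot: [[0.001, -1.0, 0.006], [-1.0, -0.001, 0.003], [-0.003, -0.006, -1.0]]
wrist_force: [0.4, -0.8, -0.3]
gripper_width: 0.995
```

View pics/crop3.png

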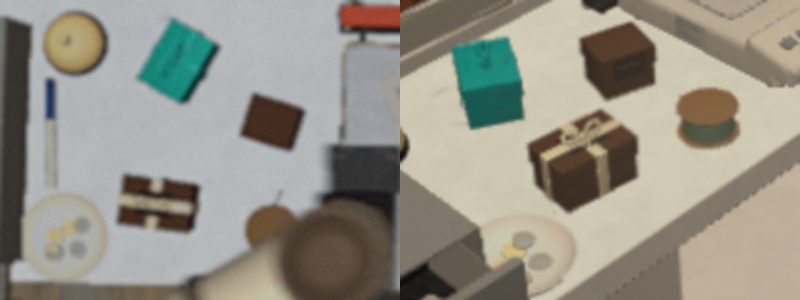

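The top and scene views show the spool lying flat at crop (270,225) and the boxes unmoved. Next is the lid handle.

```bash
python3 -m inch '[{"hand":0,"slide":[0,-4.5,0],"yaw":-0.18},{"hand":0,"slide":[0,-9,0],"yaw":-0.36},{"hand":0,"slide":[0,-13.5,0],"yaw":-0.54},{"hand":0,"slide":[0,-18,0],"yaw":-0.72},{"hand":0,"slide":[0,-22.5,0],"yaw":-0.9},{"hand":0,"slide":[0,-27,0],"yaw":-1.08},{"hand":0,"slide":[0,-31.5,-1],"yaw":-1.26},{"hand":0,"slide":[0,-36,-3],"yaw":-1.44},{"hand":0,"slide":[0,-39.6,-4.7],"yaw":-1.57},{"hand":0,"slide":[0,-39.6,-4.7],"yaw":-1.57}]'
python3 - <<'E'
from h import *
st=sense();w=cam("wrist",st);i=capture("wrist");cv2.imwrite("pics/w3.png",i)
m=cv2.inRange(i,(0,0,0),(60,60,60));print(st["joints"].round(0))
print("pred",proj(w,[.387,-.355,.1]),proj(w,[.4215,-.355,.1]),proj(w,[.369,-.355,.1]))
E
```

```text
time_s: 8.95
tcp_pos: [0.3883, -0.3551, 0.2444]
ee_rot: [[-1.0, 0.004, -0.005], [0.004, 1.0, 0.003], [0.005, 0.002, -1.0]]
wrist_force: [0.1, -0.4, -0.0]
gripper_width: 0.999
[-25.  15. -17.  -0. -58. -65.]
pred [315.00890954 246.37517356] [315.21501134 288.19870476] [314.89466859 223.22387315]
```

View pics/w3.png

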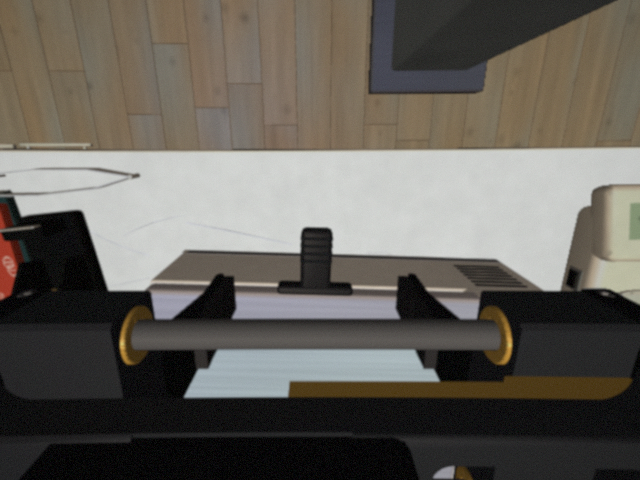

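The handle runs from its tip at row 228 to its base at row 288, centred on column 317. That puts the grasp point near (0.391, −0.353), with the chest turned about −2°. I grip there.

```bash
python3 -m inch '[{"hand":0.2,"slide":[0.2,0.1,-3],"yaw":-0.035},{"hand":0.3,"slide":[0.2,0.1,-6],"yaw":-0.035},{"hand":0.3,"slide":[0.2,0.1,-8.5],"yaw":-0.035},{"hand":0.3,"slide":[0.2,0.1,-9.8],"yaw":-0.035},{"hand":0.3,"slide":[0.2,0.1,-9.9],"yaw":-0.035}]' && python3 -m inch '[{"hand":1,"slide":[0,0,0],"yaw":0},{"hand":1,"slide":[0,0,0],"yaw":0},{"hand":1,"slide":[0,0,0],"yaw":0},{"hand":1,"slide":[0,0,0],"yaw":0},{"hand":1,"slide":[0,0,0],"yaw":0},{"hand":1,"slide":[0,0,0],"yaw":0}]'
```

```text
time_s: 9.62
tcp_pos: [0.3911, -0.3525, 0.1481]
ee_rot: [[-0.999, 0.035, -0.001], [0.035, 0.999, 0.0], [0.001, 0.0, -1.0]]
wrist_force: [-0.4, -0.5, 0.2]
gripper_width: 0.703
time_s: 10.38
tcp_pos: [0.3909, -0.3545, 0.1484]
ee_rot: [[-0.999, 0.036, 0.001], [0.036, 0.999, -0.002], [-0.001, -0.002, -1.0]]
wrist_force: [-2.0, -5.9, -1.7]
gripper_width: 0.27
```

```bash
python3 -m inch '[{"hand":1,"slide":[0.15,-0.15,1.7],"yaw":0},{"hand":1,"slide":[0.39,-0.16,3.34],"yaw":0},{"hand":1,"slide":[0.78,-0.17,5],"yaw":0},{"hand":1,"slide":[1.27,-0.19,6.58],"yaw":0},{"hand":1,"slide":[1.9,-0.2,8.15],"yaw":0},{"hand":1,"slide":[2.62,-0.24,9.65],"yaw":0},{"hand":1,"slide":[2.62,-0.24,9.65],"yaw":0}]'
```

```text
time_s: 11.25
tcp_pos: [0.4171, -0.3557, 0.2447]
ee_rot: [[-0.999, 0.036, -0.0], [0.036, 0.999, -0.0], [0.0, -0.0, -1.0]]
wrist_force: [-0.4, -1.4, -2.7]
gripper_width: 0.27
```

Low forces; carry on along the arc to 1.05, then 1.7.

```bash
python3 -m inch '[{"hand":1,"slide":[0.88,-0.03,1.45],"yaw":0},{"hand":1,"slide":[1.8,-0.06,2.84],"yaw":0},{"hand":1,"slide":[2.86,-0.1,4.15],"yaw":0},{"hand":1,"slide":[4,-0.14,5.38],"yaw":0},{"hand":1,"slide":[5.24,-0.18,6.53],"yaw":0},{"hand":1,"slide":[6.56,-0.23,7.56],"yaw":0},{"hand":1,"slide":[7.95,-0.28,8.5],"yaw":0},{"hand":1,"slide":[9.42,-0.33,9.33],"yaw":0},{"hand":1,"slide":[9.42,-0.33,9.33],"yaw":0}]' && python3 -m inch '[{"hand":1,"slide":[1.5,-0.05,0.72],"yaw":0},{"hand":1,"slide":[3.08,-0.1,1.32],"yaw":0},{"hand":1,"slide":[4.7,-0.16,1.8],"yaw":0},{"hand":1,"slide":[6.33,-0.22,2.17],"yaw":0},{"hand":1,"slide":[8,-0.28,2.4],"yaw":0},{"hand":1,"slide":[9.67,-0.34,2.53],"yaw":0},{"hand":1,"slide":[11.9,-0.41,2.48],"yaw":0},{"hand":1,"slide":[14.14,-0.49,2.22],"yaw":0},{"hand":1,"slide":[14.14,-0.49,2.22],"yaw":0}]'
```

```text
time_s: 12.38
tcp_pos: [0.5108, -0.3591, 0.3377]
ee_rot: [[-0.999, 0.036, -0.002], [0.036, 0.999, -0.0], [0.002, -0.0, -1.0]]
wrist_force: [-3.4, -1.2, 1.1]
gripper_width: 0.274
time_s: 13.5
tcp_pos: [0.6542, -0.3643, 0.3606]
ee_rot: [[-0.999, 0.036, 0.003], [0.036, 0.999, -0.002], [-0.004, -0.002, -1.0]]
wrist_force: [0.1, -1.8, 3.1]
gripper_width: 0.274
```

```bash
python3 -m inch '[{"hand":1,"slide":[0.9,-0.03,-0.18],"yaw":0},{"hand":1,"slide":[1.6,-0.06,-0.36],"yaw":0},{"hand":1,"slide":[1.6,-0.06,-0.36],"yaw":0},{"hand":1,"slide":[1.6,-0.06,-0.36],"yaw":0}]' && python3 -m inch '[{"hand":0.6,"slide":[0,0,0],"yaw":0},{"hand":0.5,"slide":[0,0,0],"yaw":0},{"hand":0.4,"slide":[0,0,0],"yaw":0},{"hand":0.4,"slide":[0,0,2],"yaw":0},{"hand":0.4,"slide":[0,0,5],"yaw":0},{"hand":0.4,"slide":[-4,0,6],"yaw":0},{"hand":0.4,"slide":[-9,0,6],"yaw":0},{"hand":0.4,"slide":[-14,0,6],"yaw":0}]' && python3 -m inch '[{"hand":0.2,"slide":[-5,0,0],"yaw":0},{"hand":0,"slide":[-8,4,0],"yaw":0},{"hand":0,"slide":[-10,9,0],"yaw":0},{"hand":0,"slide":[-10,9,0],"yaw":0}]'
python3 - <<'E'
from h import *
t=capture("top");cv2.imwrite("pics/t4.png",t);s=capture("scene");cv2.imwrite("pics/s4.png",s)
a=cv2.resize(t[180:330,110:510],(800,300));b=cv2.resize(s[140:380,140:460],(400,300));w=cv2.resize(capture("wrist"),(400,300))
cv2.imwrite("pics/crop4.png",np.vstack([a,np.hstack([b,w])]))
E
```

```text
time_s: 14.0
tcp_pos: [0.6692, -0.3648, 0.3574]
ee_rot: [[-0.999, 0.036, 0.002], [0.036, 0.999, -0.002], [-0.002, -0.001, -1.0]]
wrist_force: [0.8, -3.5, 5.3]
gripper_width: 0.271
time_s: 15.0
tcp_pos: [0.5273, -0.3639, 0.4162]
ee_rot: [[-0.999, 0.036, -0.0], [0.036, 0.999, 0.001], [0.0, 0.001, -1.0]]
wrist_force: [0.2, 0.1, 0.4]
gripper_width: 0.6
time_s: 15.5
tcp_pos: [0.4268, -0.2721, 0.4177]
ee_rot: [[-0.999, 0.034, 0.002], [0.034, 0.999, 0.0], [-0.002, 0.0, -1.0]]
wrist_force: [0.7, -0.4, 0.4]
gripper_width: 0.948
```

View pics/crop4.png

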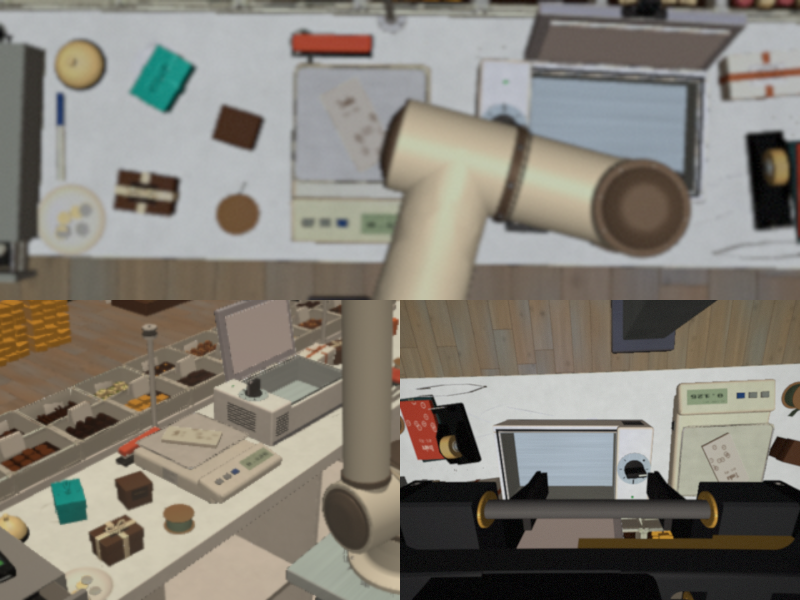

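The lid stands open on its stop and the cavity is clear. Nothing on the left has been disturbed: bow box at crop (147,192), small box at (238,128), spool at (237,213). Next is the bow box.

```bash
python3 -m inch '[{"hand":0,"slide":[0,5,0],"yaw":0.18},{"hand":0,"slide":[0,10,0],"yaw":0.36},{"hand":0,"slide":[0,15,0],"yaw":0.54},{"hand":0,"slide":[0,20,0],"yaw":0.72},{"hand":0,"slide":[0,25,0],"yaw":0.9},{"hand":0,"slide":[0,30,0],"yaw":1.08},{"hand":0,"slide":[0,35,0],"yaw":1.26},{"hand":0,"slide":[-1,40,-3],"yaw":1.42},{"hand":0,"slide":[-1,45,-6],"yaw":1.5},{"hand":0,"slide":[-1,50,-9],"yaw":1.6}]' && python3 -m inch '[{"hand":0,"slide":[0,5,-1],"yaw":0},{"hand":0,"slide":[0,9.4,-2],"yaw":0},{"hand":0,"slide":[0,9.4,-2],"yaw":0},{"hand":0,"slide":[0,9.4,-2],"yaw":0}]'
python3 - <<'E'
from h import *
st=sense();w=cam("wrist",st);i=capture("wrist");cv2.imwrite("pics/w5.png",i);cv2.imwrite("pics/t5.png",capture("top"))
print(proj(w,[.418,.322,.05]))
E
```

```text
time_s: 16.9
tcp_pos: [0.4194, 0.2275, 0.3254]
ee_rot: [[-0.005, -1.0, 0.0], [-1.0, 0.005, -0.0], [0.0, -0.0, -1.0]]
wrist_force: [1.2, 0.7, 0.1]
gripper_width: 0.997
time_s: 17.4
tcp_pos: [0.4193, 0.3195, 0.3059]
ee_rot: [[-0.008, -1.0, -0.001], [-1.0, 0.008, -0.001], [0.001, 0.001, -1.0]]
wrist_force: [-0.5, -0.1, -0.2]
gripper_width: 0.998
[317.01448901 217.24271952]
```

View pics/w5.png

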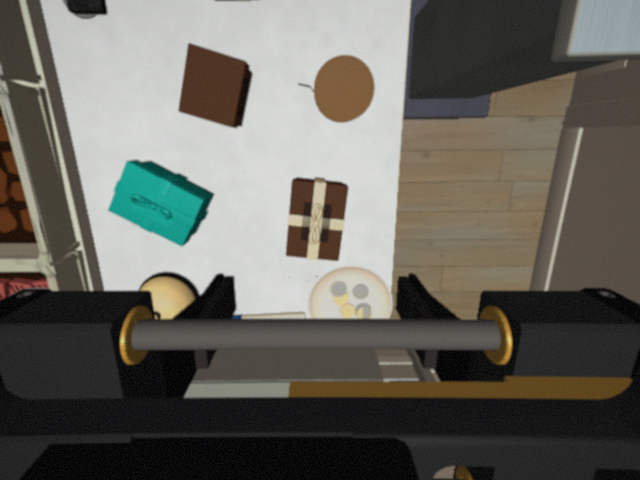

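The wrist view shows the bow box top with corners near (293,178), (347,184), (340,261) and (286,257). The small box is at (214,82), and the bell and dish are nearby.

```bash
cat >> h.py <<'E'
def quad(c,pts,z,name=""):
    P=np.array([onz(c,p,z) for p in pts]);e=[np.linalg.norm(P[i]-P[i-1]) for i in range(4)]
    print(name,"ctr",P.mean(0).round(4),"sides",np.round(e,3),"edge yaws",[round(float(np.degrees(np.arctan2(*(P[i]-P[i-1])[1::-1]))),1) for i in range(4)])
def rect(im,c,box,lo,hi,z,name=""):
    x0,y0,x1,y1=box;m=cv2.inRange(cv2.cvtColor(im[y0:y1,x0:x1],cv2.COLOR_BGR2HSV),lo,hi)
    k=np.ones((9,9));m=cv2.morphologyEx(m,cv2.MORPH_CLOSE,k);cs,_=cv2.findContours(m,0,2);q=max(cs,key=cv2.contourArea)
    r=cv2.minAreaRect(q);b=cv2.boxPoints(r)+[x0,y0];print(name,"px",b.round(0).tolist());quad(c,b,z,name);return np.array(r[0])+[x0,y0]
E
python3 - <<'E'
from h import *
w=cam("wrist");i=cv2.imread("pics/w5.png");t=cv2.imread("pics/t5.png");T=cam("top")
quad(w,[(293,178),(347,184),(340,261),(286,257)],.05,"bow hand")
a=rect(i,w,(275,165,360,270),(0,60,20),(20,255,120),.05,"bow")
b=rect(i,w,(165,30,265,140),(0,60,20),(20,255,120),.05,"small")
ta=rect(t,T,(160,255,208,300),(0,60,0),(20,255,120),.05,"bowT");tb=rect(t,T,(210,225,250,262),(0,60,0),(20,255,120),.05,"smallT")
print(tri(w,a,T,ta),tri(w,b,T,tb))
E
```

```text
bow hand ctr [0.4188 0.3265 0.05  ] sides [0.088 0.057 0.087 0.061] edge yaws [-96.7, 173.2, 85.9, -5.0]
bow px [[318.0, 258.0], [325.0, 181.0], [347.0, 183.0], [340.0, 260.0]]
bow ctr [0.4017 0.3271 0.05  ] sides [0.025 0.086 0.023 0.086] edge yaws [-6.3, -95.5, 174.0, 85.6]
small px [[174.0, 113.0], [189.0, 44.0], [254.0, 58.0], [239.0, 127.0]]
small ctr [0.5164 0.1922 0.05  ] sides [0.064 0.064 0.061 0.064] edge yaws [-11.9, -110.3, 168.9, 72.9]
bowT px [[156.0, 281.0], [160.0, 254.0], [201.0, 260.0], [197.0, 287.0]]
bowT ctr [0.4337 0.3363 0.05  ] sides [0.122 0.083 0.122 0.083] edge yaws [83.2, -6.4, -96.9, 173.4]
smallT px [[216.0, 248.0], [222.0, 233.0], [240.0, 239.0], [235.0, 254.0]]
smallT ctr [0.5165 0.1897 0.05  ] sides [0.059 0.049 0.059 0.049] edge yaws [72.8, -16.9, -107.3, 163.0]
(array([0.43641854, 0.16536215, 0.6777365 ]), np.float64(0.011017425032624477)) (array([0.5169269 , 0.19048635, 0.04674402]), np.float64(0.0008649521218601708))
```

```bash
python3 -m inch '[{"hand":0,"slide":[0,0.7,-5],"yaw":-0.095},{"hand":0,"slide":[0,0.7,-10],"yaw":-0.095},{"hand":0,"slide":[0,0.7,-14],"yaw":-0.095},{"hand":0,"slide":[0,0.7,-18],"yaw":-0.095},{"hand":0,"slide":[0,0.7,-21],"yaw":-0.095},{"hand":0,"slide":[0,0.7,-22.2],"yaw":-0.095},{"hand":0,"slide":[0,0.7,-22.2],"yaw":-0.095}]' && python3 -m inch '[{"hand":1,"slide":[0,0,0],"yaw":0},{"hand":1,"slide":[0,0,0],"yaw":0},{"hand":1,"slide":[0,0,0],"yaw":0},{"hand":1,"slide":[0,0,0],"yaw":0},{"hand":1,"slide":[0,0,0],"yaw":0},{"hand":1,"slide":[0,0,2],"yaw":0},{"hand":1,"slide":[0,0,4],"yaw":0},{"hand":1,"slide":[0,0,4],"yaw":0}]'
```

```text
time_s: 18.38
tcp_pos: [0.4191, 0.3263, 0.0848]
ee_rot: [[-0.102, -0.995, 0.0], [-0.995, 0.102, -0.0], [0.0, -0.0, -1.0]]
wrist_force: [0.0, 0.6, 0.5]
gripper_width: 0.998
time_s: 19.38
tcp_pos: [0.4191, 0.3272, 0.1254]
ee_rot: [[-0.102, -0.995, 0.001], [-0.995, 0.102, 0.002], [-0.002, -0.001, -1.0]]
wrist_force: [0.1, 1.8, -1.8]
gripper_width: 0.689
```

Gripped at 60 mm and lifted. I check the cavity corners in the open-lid top picture and carry the box over.

```bash
python3 -m inch '[{"hand":1,"slide":[0,0,5],"yaw":0.03},{"hand":1,"slide":[0.5,-4,10],"yaw":0.068},{"hand":1,"slide":[1,-9,14],"yaw":0.068},{"hand":1,"slide":[1.5,-14,18],"yaw":0.068},{"hand":1,"slide":[2,-19,18],"yaw":0.068},{"hand":1,"slide":[2.5,-24,18],"yaw":0.068},{"hand":1,"slide":[3,-29,18],"yaw":0.068},{"hand":1,"slide":[3.5,-34,18],"yaw":0.068},{"hand":1,"slide":[4,-39,18],"yaw":0.068},{"hand":1,"slide":[4.5,-44,18],"yaw":0.068}]' && python3 -m inch '[{"hand":1,"slide":[0.5,-5,0],"yaw":0},{"hand":1,"slide":[1,-10,0],"yaw":0},{"hand":1,"slide":[1.5,-15,0],"yaw":0},{"hand":1,"slide":[2,-20,0],"yaw":0},{"hand":1,"slide":[2.9,-25,0],"yaw":0},{"hand":1,"slide":[3.9,-30.7,0],"yaw":0},{"hand":1,"slide":[3.9,-30.7,0],"yaw":0},{"hand":1,"slide":[3.9,-30.7,0],"yaw":0}]'
python3 - <<'E'
from h import *
T=cam("top")
for n,u,z in [("BL",(375,215),.084),("BR",(461.5,220),.084),("FR",(458.5,277.5),.084)]: print(n,onz(T,u,z).round(3))
w=cam("wrist");cv2.imwrite("pics/w6.png",capture("wrist"));cv2.imwrite("pics/t6.png",capture("top"))
for p in [(.44,-.478,.084),(.60,-.484,.084),(.44,-.24,.084)]:print(proj(w,p).round(0))
E
```

```text
time_s: 20.62
tcp_pos: [0.4632, -0.1148, 0.3031]
ee_rot: [[-0.034, -0.999, -0.002], [-0.999, 0.034, 0.001], [-0.0, 0.002, -1.0]]
wrist_force: [1.2, -0.3, -0.8]
gripper_width: 0.685
time_s: 21.62
tcp_pos: [0.5023, -0.42, 0.3023]
ee_rot: [[-0.035, -0.999, -0.003], [-0.999, 0.035, 0.002], [-0.002, 0.003, -1.0]]
wrist_force: [0.5, 0.2, -1.6]
gripper_width: 0.686
BL [ 0.605 -0.239  0.084]
BR [ 0.596 -0.492  0.084]
FR [ 0.429 -0.484  0.084]
[381. 159.]
[206. 158.]
[376. 376.]
```

View pics/w6.png

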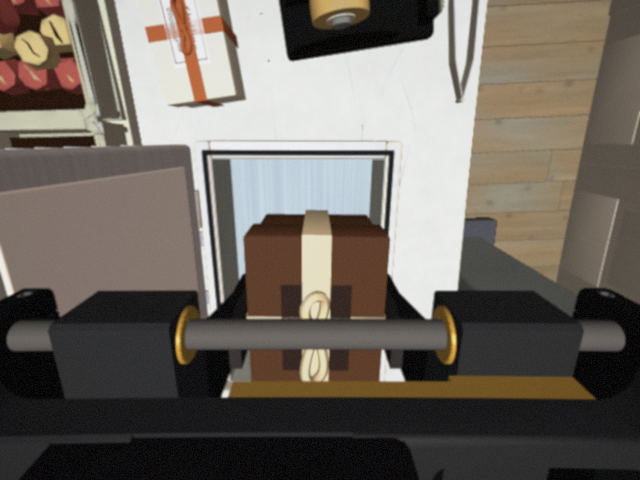

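The held box hangs straight. The cavity rim spans columns 207–390 and its right wall is at row 155, within about 5 mm of my prediction, so there is clearance all round. I lower the box.

```bash
python3 -m inch '[{"hand":1,"slide":[0,0,-4],"yaw":0},{"hand":1,"slide":[0,0,-8],"yaw":0},{"hand":1,"slide":[0,0,-12],"yaw":0},{"hand":1,"slide":[0,0,-15],"yaw":0},{"hand":1,"slide":[0,0,-17.5],"yaw":0},{"hand":1,"slide":[0,0,-19.2],"yaw":0},{"hand":1,"slide":[0,0,-20],"yaw":0},{"hand":1,"slide":[0,0,-20.2],"yaw":0},{"hand":1,"slide":[0,0,-20.3],"yaw":0},{"hand":1,"slide":[0,0,-20.3],"yaw":0}]'
```

```text
time_s: 22.98
tcp_pos: [0.503, -0.4206, 0.1024]
ee_rot: [[-0.034, -0.999, 0.001], [-0.999, 0.034, -0.001], [0.001, -0.001, -1.0]]
wrist_force: [-1.5, -0.3, -1.8]
gripper_width: 0.687
```

```bash
python3 -m inch '[{"hand":1,"slide":[0,0,-0.2],"yaw":0},{"hand":1,"slide":[0,0,-0.35],"yaw":0},{"hand":1,"slide":[0,0,-0.35],"yaw":0}]'
```

```text
time_s: 23.35
tcp_pos: [0.5029, -0.4205, 0.0992]
ee_rot: [[-0.034, -0.999, 0.001], [-0.999, 0.034, -0.001], [0.001, -0.001, -1.0]]
wrist_force: [-1.7, 1.1, 3.9]
gripper_width: 0.688
```

```bash
python3 -m inch '[{"hand":0.15,"slide":[0,0,0],"yaw":0},{"hand":0.15,"slide":[0,0,0],"yaw":0},{"hand":0.15,"slide":[0,0,0],"yaw":0},{"hand":0.15,"slide":[0,0,3],"yaw":0},{"hand":0.15,"slide":[0,0,7],"yaw":0},{"hand":0.15,"slide":[0,0,12],"yaw":0},{"hand":0,"slide":[0,0,17],"yaw":0},{"hand":0,"slide":[-2,4,20],"yaw":0},{"hand":0,"slide":[-2,9,20],"yaw":0},{"hand":0,"slide":[-2,14,20],"yaw":0}]' && python3 -m inch '[{"hand":0,"slide":[0,5,0],"yaw":0},{"hand":0,"slide":[0,10,0],"yaw":0},{"hand":0,"slide":[0,15,0],"yaw":0},{"hand":0,"slide":[0,20,0],"yaw":-0.05},{"hand":0,"slide":[1,25,0],"yaw":-0.1},{"hand":0,"slide":[2,30,-1],"yaw":-0.15},{"hand":0,"slide":[3,35,-2],"yaw":-0.2},{"hand":0,"slide":[3.3,40,-3],"yaw":-0.24},{"hand":0,"slide":[3.3,45,-4],"yaw":-0.24},{"hand":0,"slide":[3.3,47,-5],"yaw":-0.24}]'
python3 - <<'E'
from h import *
st=sense();w=cam("wrist",st);i=capture("wrist");cv2.imwrite("pics/w7.png",i);t=capture("top");cv2.imwrite("pics/t7.png",t)
cv2.imwrite("pics/crop7.png",np.hstack([cv2.resize(i[60:360,100:500],(400,300)),cv2.resize(t[190:310,340:500],(400,300))]))
u=proj(w,[.5165,.19,.05]).astype(int);print(u)
rect(i,w,(u[0]-65,u[1]-65,u[0]+65,u[1]+60),(0,60,20),(20,255,120),.05,"small")
E
```

```text
time_s: 24.6
tcp_pos: [0.4824, -0.2792, 0.2986]
ee_rot: [[-0.035, -0.999, 0.001], [-0.999, 0.035, -0.0], [0.0, -0.001, -1.0]]
wrist_force: [0.6, -0.2, 0.5]
gripper_width: 0.997
time_s: 25.85
tcp_pos: [0.5156, 0.192, 0.2475]
ee_rot: [[-0.268, -0.963, 0.0], [-0.963, 0.268, 0.0], [-0.0, -0.0, -1.0]]
wrist_force: [-0.5, -0.9, 0.8]
gripper_width: 1.0
[314 227]
small px [[284.0, 261.0], [284.0, 194.0], [342.0, 194.0], [342.0, 261.0]]
small ctr [0.5183 0.1909 0.05  ] sides [0.054 0.063 0.051 0.063] edge yaws [-15.6, -107.2, 164.4, 75.8]
```

View pics/crop7.png

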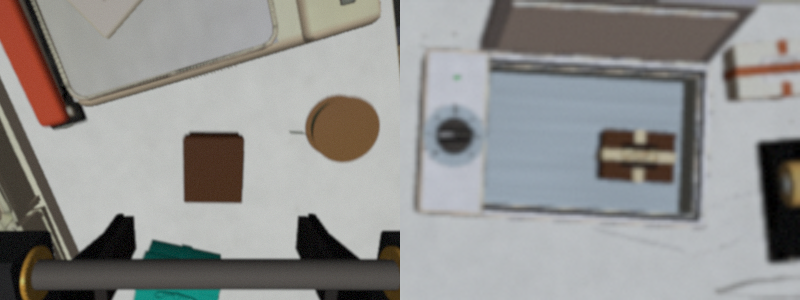

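The bow box stands upright in the cavity. The small box is square to the jaws at (0.518, 0.191), and its 54 × 63 mm sides match. I grasp it.

```bash
python3 -m inch '[{"hand":0,"slide":[0.25,0,-5],"yaw":0},{"hand":0,"slide":[0.25,0,-9],"yaw":0},{"hand":0,"slide":[0.25,0,-13],"yaw":0},{"hand":0,"slide":[0.25,0,-15.5],"yaw":0},{"hand":0,"slide":[0.25,0,-16.4],"yaw":0},{"hand":0,"slide":[0.25,0,-16.4],"yaw":0}]' && python3 -m inch '[{"hand":1,"slide":[0,0,0],"yaw":0},{"hand":1,"slide":[0,0,0],"yaw":0},{"hand":1,"slide":[0,0,0],"yaw":0},{"hand":1,"slide":[0,0,0],"yaw":0},{"hand":1,"slide":[0,0,0],"yaw":0},{"hand":1,"slide":[0,0,0],"yaw":0},{"hand":1,"slide":[0,0,3],"yaw":0},{"hand":1,"slide":[0,0,7],"yaw":0},{"hand":1,"slide":[0,0,12],"yaw":0},{"hand":1,"slide":[0,0,17],"yaw":0}]'
```

```text
time_s: 26.7
tcp_pos: [0.5185, 0.189, 0.0844]
ee_rot: [[-0.271, -0.962, 0.0], [-0.962, 0.271, -0.0], [0.0, -0.0, -1.0]]
wrist_force: [-0.2, 0.5, 0.5]
gripper_width: 1.001
time_s: 27.95
tcp_pos: [0.5178, 0.1894, 0.255]
ee_rot: [[-0.271, -0.963, -0.001], [-0.963, 0.271, -0.001], [0.001, 0.001, -1.0]]
wrist_force: [0.6, 0.6, -1.2]
gripper_width: 0.632
```

```bash
python3 -m inch '[{"hand":1,"slide":[0,-5,3],"yaw":0.05},{"hand":1,"slide":[-1.3,-10,4.5],"yaw":0.1},{"hand":1,"slide":[-1.3,-15,4.5],"yaw":0.15},{"hand":1,"slide":[-1.3,-20,4.5],"yaw":0.2},{"hand":1,"slide":[-1.3,-25,4.5],"yaw":0.24},{"hand":1,"slide":[-1.3,-30,4.5],"yaw":0.24},{"hand":1,"slide":[-1.3,-35,4.5],"yaw":0.24},{"hand":1,"slide":[-1.3,-40,4.5],"yaw":0.24},{"hand":1,"slide":[-1.3,-45,4.5],"yaw":0.24},{"hand":1,"slide":[-1.3,-48,4.5],"yaw":0.24}]' && python3 -m inch '[{"hand":1,"slide":[0,-0.2,-4],"yaw":0},{"hand":1,"slide":[0,-0.2,-8],"yaw":0},{"hand":1,"slide":[0,-0.2,-12],"yaw":0}]'
python3 - <<'E'
from h import *
cv2.imwrite("pics/w8.png",capture("wrist"))
E
```

```text
time_s: 29.2
tcp_pos: [0.5046, -0.2924, 0.2981]
ee_rot: [[-0.036, -0.999, -0.001], [-0.999, 0.036, 0.001], [-0.001, 0.002, -1.0]]
wrist_force: [0.4, 0.6, -1.2]
gripper_width: 0.632
time_s: 29.58
tcp_pos: [0.5047, -0.2924, 0.1773]
ee_rot: [[-0.035, -0.999, -0.001], [-0.999, 0.035, 0.001], [-0.001, 0.001, -1.0]]
wrist_force: [0.6, -0.2, -1.1]
gripper_width: 0.632
```

View pics/w8.png

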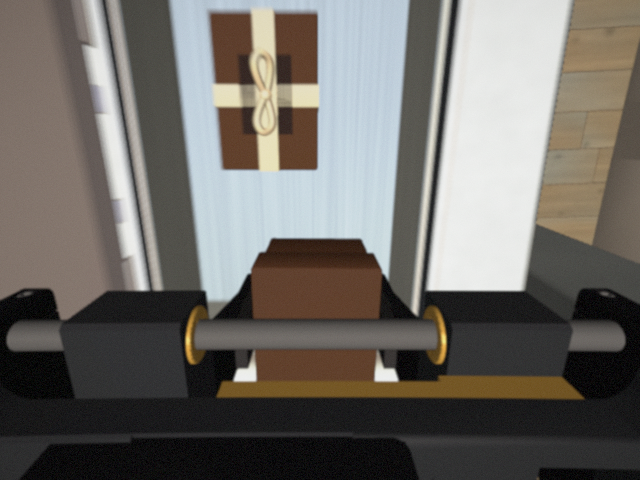

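The small box hangs straight over free floor, and the bow box stands at (265,95) well away. I lower it and release.

```bash
python3 -m inch '[{"hand":1,"slide":[0,0,-3],"yaw":0},{"hand":1,"slide":[0,0,-5.5],"yaw":0},{"hand":1,"slide":[0,0,-7],"yaw":0},{"hand":1,"slide":[0,0,-7.6],"yaw":0},{"hand":1,"slide":[0,0,-7.9],"yaw":0},{"hand":1,"slide":[0,0,-7.95],"yaw":0},{"hand":1,"slide":[0,0,-7.95],"yaw":0}]'
```

```text
time_s: 30.5
tcp_pos: [0.5056, -0.2924, 0.1003]
ee_rot: [[-0.034, -0.999, 0.001], [-0.999, 0.034, -0.0], [0.0, -0.001, -1.0]]
wrist_force: [-1.5, -0.4, -2.1]
gripper_width: 0.628
```

```bash
python3 -m inch '[{"hand":1,"slide":[0,0,-0.15],"yaw":0},{"hand":1,"slide":[0,0,-0.2],"yaw":0},{"hand":1,"slide":[0,0,-0.2],"yaw":0}]' && python3 -m inch '[{"hand":0.15,"slide":[0,0,0],"yaw":0},{"hand":0.15,"slide":[0,0,0],"yaw":0},{"hand":0.15,"slide":[0,0,0],"yaw":0},{"hand":0.15,"slide":[0,0,3],"yaw":0},{"hand":0.15,"slide":[0,0,7],"yaw":0},{"hand":0.15,"slide":[0,0,12],"yaw":0},{"hand":0.2,"slide":[-4,-2,17],"yaw":-0.15},{"hand":0.3,"slide":[-7,-4,22],"yaw":-0.3},{"hand":0.4,"slide":[-9,-6,26],"yaw":-0.45},{"hand":0.4,"slide":[-9,-6.5,30],"yaw":-0.6}]'
```

```text
time_s: 30.88
tcp_pos: [0.5055, -0.2924, 0.0984]
ee_rot: [[-0.034, -0.999, 0.001], [-0.999, 0.034, -0.0], [0.0, -0.001, -1.0]]
wrist_force: [-1.8, 1.4, 5.5]
gripper_width: 0.627
time_s: 32.12
tcp_pos: [0.4135, -0.3582, 0.3996]
ee_rot: [[-0.598, -0.801, 0.001], [-0.801, 0.598, -0.001], [-0.0, -0.001, -1.0]]
wrist_force: [1.1, -0.0, -0.3]
gripper_width: 0.62
```

Both boxes are in. I return over the handle, first stopping above it for a look.

```bash
python3 -m inch '[{"hand":0.4,"slide":[0,0,2],"yaw":-0.18},{"hand":0.4,"slide":[3,0,3],"yaw":-0.36},{"hand":0.4,"slide":[7,0,3],"yaw":-0.54},{"hand":0.4,"slide":[11,0,3],"yaw":-0.72},{"hand":0.4,"slide":[15,-0.3,3],"yaw":-0.9},{"hand":0.4,"slide":[19,-0.5,3],"yaw":-0.963},{"hand":0.4,"slide":[23,-0.6,3],"yaw":-0.963},{"hand":0.4,"slide":[25.6,-0.7,3],"yaw":-0.963},{"hand":0.4,"slide":[25.6,-0.7,3],"yaw":-0.963}]'
python3 - <<'E'
from h import *
st=sense();w=cam("wrist",st);i=capture("wrist");t=capture("top");cv2.imwrite("pics/w9.png",i)
cv2.imwrite("pics/crop9.png",np.hstack([cv2.resize(i,(400,300)),cv2.resize(t[190:310,340:500],(400,300))]))
print(st["tcp_pos"],proj(w,[.669,-.365,.306]).round(),proj(w,[.673,-.365,.324]).round())
E
```

```text
time_s: 33.25
tcp_pos: [0.6731, -0.3639, 0.4241]
ee_rot: [[-1.0, 0.025, -0.003], [0.025, 1.0, 0.002], [0.004, 0.002, -1.0]]
wrist_force: [-0.7, 0.5, -0.2]
gripper_width: 0.596
[ 0.67312194 -0.36391794  0.42413428] [313. 254.] [313. 270.]
```

View pics/crop9.png

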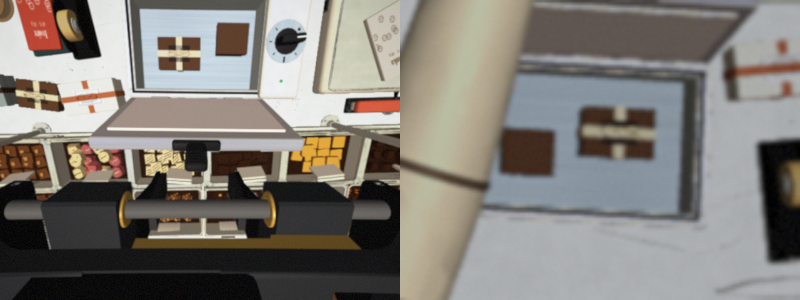

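Both boxes stand upright on the floor: small at (527,152), bow at (619,133). The handle tip shows at wrist pixel (315,270), as predicted. I grip it.

```bash
python3 -m inch '[{"hand":0.4,"slide":[-0.4,-0.1,-2.5],"yaw":-0.01},{"hand":0.4,"slide":[-0.4,-0.1,-5],"yaw":-0.01},{"hand":0.4,"slide":[-0.4,-0.1,-6.5],"yaw":-0.01},{"hand":0.4,"slide":[-0.4,-0.1,-6.7],"yaw":-0.01}]' && python3 -m inch '[{"hand":1,"slide":[0,0,0],"yaw":0},{"hand":1,"slide":[0,0,0],"yaw":0},{"hand":1,"slide":[0,0,0],"yaw":0},{"hand":1,"slide":[0,0,0],"yaw":0},{"hand":1,"slide":[0,0,0],"yaw":0}]'
```

```text
time_s: 33.85
tcp_pos: [0.6665, -0.3654, 0.3602]
ee_rot: [[-0.999, 0.037, -0.001], [0.037, 0.999, 0.0], [0.001, 0.0, -1.0]]
wrist_force: [-0.6, -0.2, 0.5]
gripper_width: 0.6
time_s: 34.48
tcp_pos: [0.6674, -0.3649, 0.3611]
ee_rot: [[-0.999, 0.036, 0.001], [0.036, 0.999, 0.0], [-0.001, 0.0, -1.0]]
wrist_force: [0.1, 2.4, 2.0]
gripper_width: 0.27
```

```bash
python3 -m inch '[{"hand":1,"slide":[-1.55,0.05,0.33],"yaw":0},{"hand":1,"slide":[-3.81,0.13,0.59],"yaw":0},{"hand":1,"slide":[-6.08,0.21,0.64],"yaw":0},{"hand":1,"slide":[-8.34,0.29,0.45],"yaw":0},{"hand":1,"slide":[-10.58,0.37,0.04],"yaw":0},{"hand":1,"slide":[-12.76,0.45,-0.59],"yaw":0},{"hand":1,"slide":[-14.86,0.52,-1.43],"yaw":0},{"hand":1,"slide":[-16.88,0.59,-2.48],"yaw":0},{"hand":1,"slide":[-18.78,0.66,-3.73],"yaw":0},{"hand":1,"slide":[-18.78,0.66,-3.73],"yaw":0}]' && python3 -m inch '[{"hand":1,"slide":[-1.76,0.06,-1.43],"yaw":0},{"hand":1,"slide":[-3.37,0.12,-3.03],"yaw":0},{"hand":1,"slide":[-4.82,0.17,-4.78],"yaw":0},{"hand":1,"slide":[-6.08,0.21,-6.67],"yaw":0},{"hand":1,"slide":[-7.15,0.25,-8.67],"yaw":0},{"hand":1,"slide":[-8.01,0.28,-10.77],"yaw":0},{"hand":1,"slide":[-8.66,0.3,-12.95],"yaw":0},{"hand":1,"slide":[-9.09,0.32,-15.18],"yaw":0},{"hand":1,"slide":[-9.09,0.32,-15.18],"yaw":0}]'
```

```text
time_s: 35.72
tcp_pos: [0.4775, -0.3581, 0.3235]
ee_rot: [[-0.999, 0.037, -0.003], [0.037, 0.999, 0.002], [0.003, 0.002, -1.0]]
wrist_force: [-3.3, 5.9, 5.2]
gripper_width: 0.273
time_s: 36.85
tcp_pos: [0.3873, -0.3548, 0.1697]
ee_rot: [[-0.999, 0.037, -0.005], [0.037, 0.999, 0.003], [0.006, 0.003, -1.0]]
wrist_force: [-3.2, 4.3, -0.9]
gripper_width: 0.27
```

```bash
python3 -m inch '[{"hand":1,"slide":[-0.1,0,-1.2],"yaw":0},{"hand":1,"slide":[-0.1,0,-2],"yaw":0},{"hand":1,"slide":[-0.1,0,-2.3],"yaw":0},{"hand":1,"slide":[-0.1,0,-2.4],"yaw":0}]' && python3 -m inch '[{"hand":0.6,"slide":[0,0,0],"yaw":0},{"hand":0.4,"slide":[0,0,0],"yaw":0},{"hand":0.4,"slide":[0,0,0],"yaw":0},{"hand":0.4,"slide":[0,0,0],"yaw":0}]'
```

```text
time_s: 37.35
tcp_pos: [0.3855, -0.3547, 0.1471]
ee_rot: [[-0.999, 0.037, -0.006], [0.037, 0.999, 0.003], [0.006, 0.003, -1.0]]
wrist_force: [-6.0, 3.5, 0.3]
gripper_width: 0.27
time_s: 37.85
tcp_pos: [0.388, -0.3558, 0.1479]
ee_rot: [[-0.999, 0.036, 0.001], [0.036, 0.999, -0.001], [-0.001, -0.001, -1.0]]
wrist_force: [0.1, 0.3, 0.1]
gripper_width: 0.579
```

The lid is shut and released. Now the knob.

```bash
python3 -m inch '[{"hand":0.4,"slide":[0,0,4],"yaw":0},{"hand":0.4,"slide":[0,1,8],"yaw":0.18},{"hand":0.4,"slide":[2,4,11],"yaw":0.36},{"hand":0.4,"slide":[4,6,12],"yaw":0.54},{"hand":0.4,"slide":[6,8,12],"yaw":0.72},{"hand":0.4,"slide":[8,10,12],"yaw":0.9},{"hand":0.4,"slide":[10,12,12],"yaw":1.08},{"hand":0.4,"slide":[12,14,12],"yaw":1.26},{"hand":0.4,"slide":[13.1,15.9,12],"yaw":1.44},{"hand":0.4,"slide":[13.1,15.9,12],"yaw":1.57}]' && python3 -m inch '[{"hand":0.4,"slide":[0,0,0],"yaw":0},{"hand":0.4,"slide":[0,0,0],"yaw":0}]'
python3 - <<'E'
from h import *
st=sense();w=cam("wrist",st);i=capture("wrist");cv2.imwrite("pics/w10.png",i)
u=proj(w,[.52,-.197,.136]);print(u);x,y=u.astype(int)
cv2.imwrite("pics/crop10.png",cv2.resize(i[max(0,y-90):y+90,x-120:x+120],(800,600),interpolation=cv2.INTER_CUBIC));print(x-120,y-90)
E
```

```text
time_s: 39.1
tcp_pos: [0.5195, -0.1954, 0.2675]
ee_rot: [[-0.03, -1.0, 0.0], [-1.0, 0.03, -0.0], [0.0, -0.0, -1.0]]
wrist_force: [-0.9, -0.0, 0.9]
gripper_width: 0.597
time_s: 39.35
tcp_pos: [0.5184, -0.1967, 0.2676]
ee_rot: [[-0.039, -0.999, 0.0], [-0.999, 0.039, -0.0], [0.0, -0.0, -1.0]]
wrist_force: [0.2, 0.3, 0.5]
gripper_width: 0.602
[314.07058486 253.08396206]
194 163
```

View pics/crop10.png

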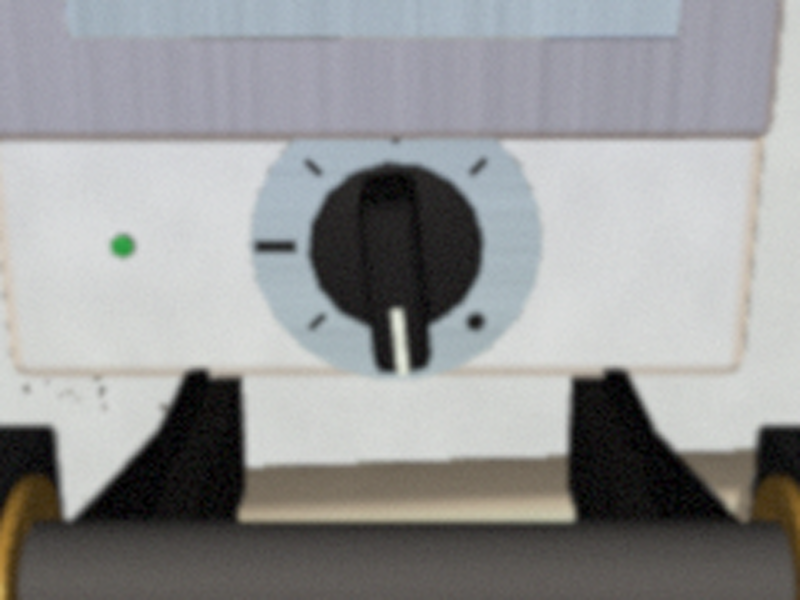

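The dial shows its long 16 mark at crop (275,245), off dot at (475,322), and the pointer line at (400,340), on the 8 mark. I compute the axis and angles.

Run:
```python
from h import *
w=cam("wrist");P=lambda x,y,z:onz(w,(194+x*.3,163+y*.3),z)
ax=P(397,245,.106);print("axis",ax)
a,b=P(397,310,.136),P(402,372,.136);f=P(388,183,.136);print("line",a,b,np.degrees(np.arctan2(*(b-a)[1::-1])));print("far end",f,"len",np.linalg.norm(b-f),"mid",(b+f)/2,np.degrees(np.arctan2(*(b-f)[1::-1])))
m0,m1=P(257,245,.101),P(294,246,.101);print("mark16 dir",np.degrees(np.arctan2(*(m0-m1)[1::-1])),"from axis",np.degrees(np.arctan2(*((m0+m1)/2-ax)[1::-1])),np.linalg.norm((m0+m1)/2-ax))
T=cam("top");print(onz(T,(361.5,243.7),.136))
```

```text
axis [ 0.52072968 -0.20054685  0.106     ]
line [ 0.52074952 -0.1948859   0.136     ] [ 0.52024629 -0.18037727  0.136     ] 91.98651567772193
far end [ 0.52146811 -0.22308655  0.136     ] len 0.0427267545466454 mid [ 0.5208572  -0.20173191  0.136     ] 91.63867319381491
mark16 dir -3.8497269869453254 from axis 0.8914062655049828 0.030293245422917718
[ 0.51872272 -0.19755735  0.136     ]
```

```bash
python3 -m inch '[{"hand":0.4,"slide":[0.2,-0.35,-3],"yaw":0.07},{"hand":0.4,"slide":[0.2,-0.35,-6],"yaw":0.07},{"hand":0.5,"slide":[0.2,-0.35,-8],"yaw":0.07},{"hand":0.5,"slide":[0.2,-0.35,-8.8],"yaw":0.07},{"hand":0.5,"slide":[0.2,-0.35,-8.8],"yaw":0.07}]' && python3 -m inch '[{"hand":1,"slide":[0,0,0],"yaw":0},{"hand":1,"slide":[0,0,0],"yaw":0},{"hand":1,"slide":[0,0,0],"yaw":0},{"hand":1,"slide":[0,0,0],"yaw":0},{"hand":1,"slide":[0,0,0],"yaw":0},{"hand":1,"slide":[0,0,0],"yaw":0}]'
```

```text
time_s: 40.02
tcp_pos: [0.5205, -0.2002, 0.1795]
ee_rot: [[0.032, -0.999, -0.0], [-0.999, -0.032, -0.0], [0.0, 0.0, -1.0]]
wrist_force: [1.6, -0.8, -0.8]
gripper_width: 0.504
time_s: 40.78
tcp_pos: [0.5209, -0.2001, 0.1798]
ee_rot: [[0.033, -0.999, 0.001], [-0.999, -0.033, -0.0], [0.0, -0.001, -1.0]]
wrist_force: [-0.3, 0.2, 2.7]
gripper_width: 0.146
```

```bash
python3 -m inch '[{"hand":1,"slide":[0,0,0],"yaw":-0.18},{"hand":1,"slide":[0,0,0],"yaw":-0.36},{"hand":1,"slide":[0,0,0],"yaw":-0.54},{"hand":1,"slide":[0,0,0],"yaw":-0.72},{"hand":1,"slide":[0,0,0],"yaw":-0.9},{"hand":1,"slide":[0,0,0],"yaw":-1.08},{"hand":1,"slide":[0,0,0],"yaw":-1.26},{"hand":1,"slide":[0,0,0],"yaw":-1.44},{"hand":1,"slide":[0,0,0],"yaw":-1.637},{"hand":1,"slide":[0,0,0],"yaw":-1.637}]' && python3 -m inch '[{"hand":1,"slide":[0,0,0],"yaw":0},{"hand":0.5,"slide":[0,0,0],"yaw":0},{"hand":0.5,"slide":[0,0,0],"yaw":0},{"hand":0.5,"slide":[0,0,0],"yaw":0},{"hand":0.5,"slide":[0,0,4],"yaw":0},{"hand":0.5,"slide":[0,0,8.8],"yaw":0},{"hand":0.5,"slide":[0,0,8.8],"yaw":0}]'
python3 - <<'E'
from h import *
st=sense();w=cam("wrist",st);i=capture("wrist");cv2.imwrite("pics/w11.png",i);t=capture("top")
u=proj(w,[.52,-.2,.12]);x,y=u.astype(int);print(x-80,y-90)
cv2.imwrite("pics/crop11.png",np.hstack([cv2.resize(i[y-90:y+90,x-80:x+80],(400,450),interpolation=cv2.INTER_CUBIC),cv2.resize(t[190:310,300:407],(400,450))]))
E
```

```text
time_s: 42.02
tcp_pos: [0.5203, -0.1995, 0.1798]
ee_rot: [[-1.0, 0.032, -0.0], [0.032, 1.0, 0.001], [0.0, 0.001, -1.0]]
wrist_force: [-2.1, 4.1, 4.7]
gripper_width: 0.148
time_s: 42.9
tcp_pos: [0.5224, -0.2007, 0.2718]
ee_rot: [[-0.999, 0.032, 0.009], [0.032, 0.999, -0.002], [-0.009, -0.002, -1.0]]
wrist_force: [0.3, 0.2, -1.5]
gripper_width: 0.501
236 149
```

View pics/crop11.png

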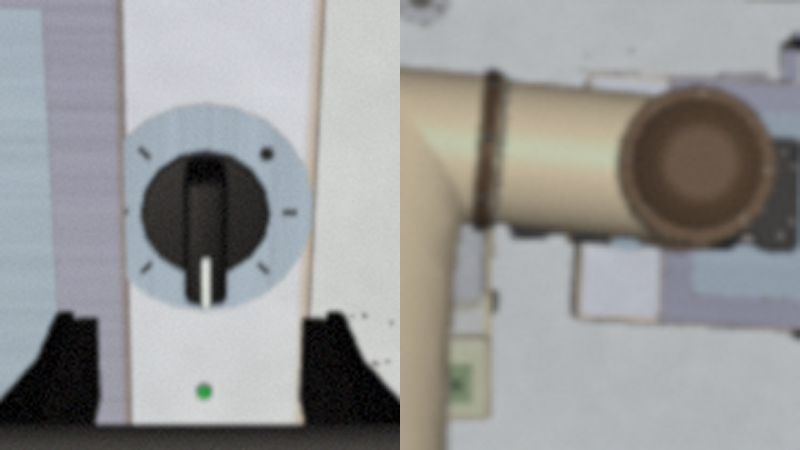

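The pointer lies over the hidden 16 mark, midway between the 12 mark (263,267) and the 20 mark (147,267). I move clear and take the last look.

```bash
python3 -m inch '[{"hand":0.5,"slide":[0,0,4],"yaw":0},{"hand":0.4,"slide":[-4,-4,8],"yaw":0},{"hand":0.3,"slide":[-8,-9,8],"yaw":0},{"hand":0.2,"slide":[-12,-14,8],"yaw":0},{"hand":0,"slide":[-16,-19,8],"yaw":0},{"hand":0,"slide":[-20,-24,8],"yaw":0},{"hand":0,"slide":[-24,-29,8],"yaw":0},{"hand":0,"slide":[-28,-34,8],"yaw":0},{"hand":0,"slide":[-28,-38,8],"yaw":0},{"hand":0,"slide":[-28,-38,8],"yaw":0}]'
python3 - <<'E'
from h import *
t=capture("top");s=capture("scene");T=cam("top")
cv2.imwrite("pics/fin.png",np.vstack([cv2.resize(t[185:315,120:520],(800,260)),np.hstack([cv2.resize(s[140:380,140:460],(440,330)),cv2.resize(t[200:300,338:447],(360,330))])]))
t0=cv2.imread("pics/top0.png")
for n,b in [("stapler",(250,190,300,213)),("bell",(130,195,168,228)),("tape",(484,244,506,288)),("turq",(172,200,212,240))]:
    x0,y0,x1,y1=b;print(n,"mean abs diff",cv2.absdiff(t,t0)[y0:y1,x0:x1].mean().round(2))
E
```

```text
time_s: 44.25
tcp_pos: [0.2389, -0.5823, 0.3435]
ee_rot: [[-0.999, 0.037, -0.003], [0.037, 0.999, 0.005], [0.003, 0.005, -1.0]]
wrist_force: [-0.2, 1.0, 0.0]
gripper_width: 0.995
stapler mean abs diff 1.65
bell mean abs diff 1.6
tape mean abs diff 3.17
turq mean abs diff 1.71
```

View pics/fin.png

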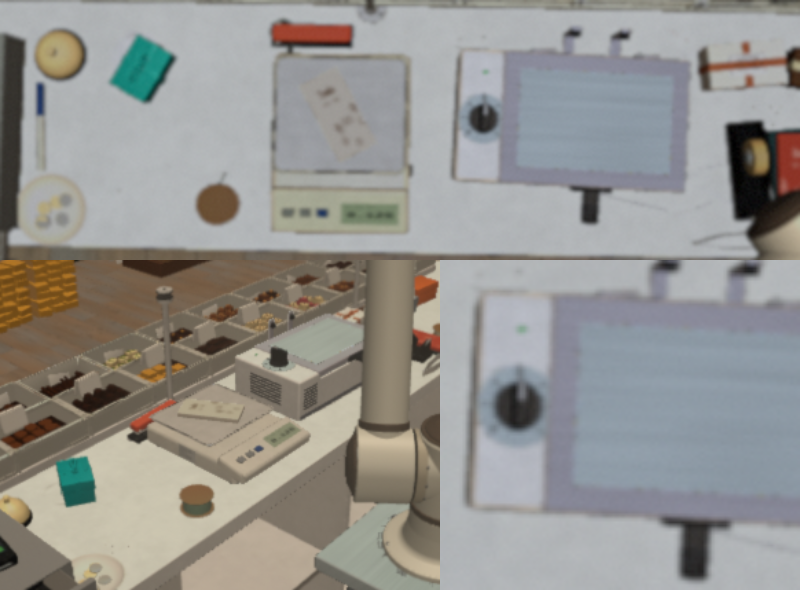

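The lid is shut, the spool lies flat at (217,204), no brown boxes remain on the counter, and the pointer points back at the 16 mark. Everything matches the job, so I hand it in.

```bash
python3 -c "
from station import finish_job
print(finish_job())"
```

```text
the job is handed in; nothing more can be done
None
```

The job is done and handed in after about 44 s of robot time. The spool lies flat on the counter left of the scale. I lifted the lid back onto its stop and stood both boxes present (the bow box and one small box) upright on the chest floor. Then I closed the lid and turned the thermostat to the 16 mark.

**Last checks:**
- **Boxes:** the last look before closing showed both upright and apart. None are left on the counter.
- **Lid:** it looks flat and shut in the final pictures. The grip height at closing, 0.148 m, matched the height before opening.
- **Thermostat:** the pointer covers the 16 mark, midway between 12 and 20, to within about 1°.
- **Things to leave alone:** picture differences at the bell and stapler (and the turquoise box) were at noise level. The tape dispenser differed slightly more (3.2 against about 1.6). I put that down to the arm beside it, but did not confirm it.
- **Disagreement:** the two two-view heights for the spool's top disagreed (0.119 m and 0.138 m). I used the height from its apparent size, about 0.131 m, and the grasp and setting down went as expected.

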